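# Load mould plates into a bench press and clamp them

### The arm

A 6-joint arm with a two-finger parallel gripper is mounted at the origin on the work surface. World frame = base frame: x ahead of the robot, y to its left, z up, the work surface at z = 0. Lengths are in m, angles in rad, forces in N, time in s.
With the tool pointing down it reaches from about 0.35 to 0.8 m from the base axis. Payload 7.3 kg.
Tool frame: the origin (TCP) lies between the finger pads; the fingertips stand 25 mm ahead of it and the grasp point (between the pads) lies 6 mm ahead of it (r.tip_extent is the distance from the TCP to the fingertips, in m); z points along the fingers, y is the direction in which the jaws open and shut (so a half turn about z gives the same grasp; the last joint's range is limited). The gripper opens to 85 mm and grips with 20 to 120 N. Pads are 22 mm wide; open, the fingers measure 114 mm over their backs; the gripper's body (76 mm by 85 mm) begins 54 mm behind the grasp point. The pads swing forward as they close: fully open they stand 13 mm farther back than shut.
Start: joints at [-1.354, 0.342, 1.524, -0, 1.275, -0.146], TCP at [0.186, -0.491, 0.256] pointing down, gripper open.
Joint ranges: [-2.53, 2.53], [-0.77, 2.02], [0.04, 2.7], [-1, 4.14], [0.28, 2.66], [-3.11, 3.11]. Speed limits (rad/s): [2.57, 2.57, 3.14, 3.14, 3.14, 3.14].

### API

Orientations are given as a unit quaternion [x, y, z, w].
In Python, from workcell import r, command_gripper, optics gives the robot as it stands. The module is installed in compiled form; this text tells all that it offers. Calls block until the motion is done:
- r.reach(position, orientation): joint-space move of the TCP to a pose.
- r.move_straight(position, orientation=None, speed=0.15, max_force=None): straight line of the TCP; orientation=None keeps the orientation; speed is the mean speed in m/s. With max_force (N) it stops when the force on the tool has changed by that much, and returns True; else False.
- r.movej(angles): joint-space move.
- command_gripper(opening, force=None): finger opening in m; force is the grip in N (None keeps the last); returns when the fingers have stopped.
- r.hold(seconds).
- r.solve_ik(position, orientation): joint angles nearest the present ones, or None.
- r.read_state(): the state.
- optics.get_image(name): name is "scene" or "top" or "wrist"; returns (picture, depth): 480x640x3 uint8, red, green, blue; 480x640 float32, m along the optical axis (not along the pixel's ray), 0 where there is no reading.
- optics.camera_model(name): a dict with "K" (3x3 intrinsics, pixels), "R" (3x3) and "t" (3): a world point X has camera coordinates R X + t; the wrist camera has in their place "tool_from_camera" (4x4, takes a point from camera to tool coordinates, whose origin is the TCP and whose axes are the flange's). Camera axes: x right, y down, z forward; pixel columns grow to the right and rows downward; lengths in m; the calibration is good to about 2 mm. A picture is of the moment at which its call begins: read the wrist's pose just before it. camera_model takes no time and is no camera call.
A pose or a line that the arm cannot do raises r.PlanningError and nothing moves.
- r.finish_job(): hands the job in, once; it reports no verdict.
The state is a dict: "time_s": time; "joint_positions": joint angles; "dq": joint speeds; "tau": joint torques, N m; "eef_pos": TCP position; "eef_rot": TCP orientation; "contact_force": force on the tool from outside, world axes, zero at the start; "torque": the same for the moment, N m; "grip_width": finger opening in m.
Only numpy, scipy, OpenCV 4.12 (cv2) and the standard library are available. Lean on these libraries where they do the work, as an engineer would, in place of code of your own. Each camera call takes 0.05 s, during which the arm holds its last target. There are 200 camera calls.

### The job

Load all the mould plates from the steel bench plate into the screw press: so as not to score the bench plate, slide each one until its tongue overhangs the front edge before you lift it by the tongue, then lay it flat on the press bed, all in one stack, squarely centred under the round pad, tongues sticking out of the press towards the robot. Once all are in and let go, tighten the press by its bar handle until the brass indicator tab has popped well out of the crossbeam, and leave it tight. Do not disturb the other things on the bench.

Things in the scene. Friction and masses are not known exactly. Their poses are not given: they have to be found in the camera images.
- bench_plate: Fixed steel plate lying on the bench, 190 (x) by 345 (y) by 30 mm high; the mould plates lie on its top. Origin: centre of its underside (top at +30 mm). Its front edge, nearer the robot, is its -x side at x = -95 mm. It and the press swap sides from run to run.
- press: Fixed bench screw press, origin on the table under the ram axis. Base 115 (x) by 170 (y) mm. Columns at y = +-64 to +-82 mm, x = +-15 mm, carry a crossbeam 36 mm wide in x, 95 to 120 mm above the table. Open at the front (-x, towards the robot); two back stops at x = 47 mm, 28 mm higher than the bed, y = +-33 mm. A plate in place has the axes of the press, 9 mm short of the stops.
- press_bed (a point): Centre of the press bed, on the ram axis, 30 mm above the table; axes of the press. The bed is a steel slab, x = -58 to 45 mm, 122 mm wide in y, on stiff preloaded springs; this point does not move with it.
- pad_face (a point): Centre of the underside of the round pressing pad (60 mm across, 8 mm thick). At the start it is 34 to 37 mm above the bed. It comes down 3.5 mm per radian of the screw until it meets the stack.
- screw (a joint): Angle of the press screw in rad, 0 (fully open) to 10; it starts at 0 to 0.8, grows clockwise seen from above, which lowers the pad. Stays where it is left (friction 0.12 N m). The handle itself does not rise or sink.
- screw_grip (a point): Middle of the bar handle on top of the screw, on the ram axis 163 mm above the table. The bar is 74 mm long (its own y), 14 mm wide (its own x), 26 mm high, turns with the screw and lies across the press (along y) at 0; it is 30 mm clear above the crossbeam.
- tab (a joint): How far the brass indicator tab stands out above the crossbeam, in m: 0 when slack. It stays in until the pad presses on the stack with 12 N; then the sprung bed gives, sinking up to 5 mm, and the tab comes out 14 mm per radian of the screw. Above 9 mm (0.64 rad after the pad meets the stack) it counts as popped out; 20 mm at 1.4 rad, where the bed is down: do not force it further.
- tab_top (a point): Top of the brass tab, 12 by 18 mm, in the crossbeam 45 mm to the +y side of the ram axis; level with the beam's top when in.
- mould1: Loose paddle-shaped aluminium mould plate, 130 g. Body 75 (x) by 90 (y) by 7 mm, wider than a gripper opens; on its -x side a tongue 55 mm long (x = -37.5 to -92.5 mm), 40 mm wide, only 2.5 mm thick, level with the underside. Origin: centre of the body's underside. Starts flat on the bench plate, tongue to the front edge. Two or three of the three are present; all alike, any order.
- mould2: Loose paddle-shaped aluminium mould plate, 130 g. Body 75 (x) by 90 (y) by 7 mm, wider than a gripper opens; on its -x side a tongue 55 mm long (x = -37.5 to -92.5 mm), 40 mm wide, only 2.5 mm thick, level with the underside. Origin: centre of the body's underside. Starts flat on the bench plate, tongue to the front edge. Two or three of the three are present; all alike, any order.
- mould3: Loose paddle-shaped aluminium mould plate, 130 g. Body 75 (x) by 90 (y) by 7 mm, wider than a gripper opens; on its -x side a tongue 55 mm long (x = -37.5 to -92.5 mm), 40 mm wide, only 2.5 mm thick, level with the underside. Origin: centre of the body's underside. Starts flat on the bench plate, tongue to the front edge. Two or three of the three are present; all alike, any order.
- mould1_tongue (a point): Grip point on the underside of mould1's tongue, on its centre line, x = -75 mm. Not to be pinched up off the flat: push the plate by its rear edge until the tongue overhangs the bench plate's front edge, by 25 mm or more, then grip the tongue's sides from above, fingertips just below it. Between stacked tongues is a 4.5 mm gap; tips reaching lower touch the tongue beneath.
- mould2_tongue (a point): Grip point on the underside of mould2's tongue, on its centre line, x = -75 mm. Not to be pinched up off the flat: push the plate by its rear edge until the tongue overhangs the bench plate's front edge, by 25 mm or more, then grip the tongue's sides from above, fingertips just below it. Between stacked tongues is a 4.5 mm gap; tips reaching lower touch the tongue beneath.
- mould3_tongue (a point): Grip point on the underside of mould3's tongue, on its centre line, x = -75 mm. Not to be pinched up off the flat: push the plate by its rear edge until the tongue overhangs the bench plate's front edge, by 25 mm or more, then grip the tongue's sides from above, fingertips just below it. Between stacked tongues is a 4.5 mm gap; tips reaching lower touch the tongue beneath.
- bottle: Bystander: amber glass bottle with black cap, 64 mm across, 130 mm high. Origin: centre of its underside.
- brush: Bystander: hand brush lying on the bench. Origin: underside, about its middle.
- loupe: Bystander: black eye loupe, 48 mm across, 45 mm high. Origin: centre of its underside.
Mind the look-alikes: they are no part of the job. There is more than one size of the press; the job needs the largest.

How it is judged:
By the outcome, as a careful person would: the job done as asked, in the order asked, and still so for the second after the job is handed in, with the robot touching nothing.
Of mould1, mould2, mould3 only 2 to 3 are there at a start; the rules pass over those that are not, and their reading is None.
At some moment in a run one of mould1, mould2, mould3 may be knocked a few centimetres aside while the robot is not near it.
It also fails if it takes over 210 s, if anything falls off the work surface, if the arm or the gripper's body presses on something with over 40 N, if the wrist force passes 120 N, or if a joint passes its speed limit or range.

## Working session

There is one attempt and no reset: what is moved stays moved. The work goes in short steps, each a Python script; the robot and the scene stay as the last script left them, time stands still between calls to the robot, and variables do not carry over. Pictures are saved under pics/ and viewed, about 12 in all and at most 16, crops included, and the job is handed in when it is done.

```bash
mkdir -p pics; ls; cat > h.py <<'E'
import numpy as np, cv2
from workcell import r, command_gripper, optics
def cam(n):
    m=optics.camera_model(n)
    if n!='wrist': return np.array(m['K']),np.array(m['R']),np.array(m['t'])
    from scipy.spatial.transform import Rotation as Ro
    s=r.read_state(); T=np.eye(4); T[:3,:3]=Ro.from_quat(s['eef_rot']).as_matrix(); T[:3,3]=s['eef_pos']
    W=np.linalg.inv(T@np.array(m['tool_from_camera']))
    return np.array(m['K']),W[:3,:3],W[:3,3]
def shot(n,name=None):
    c=cam(n); im,d=optics.get_image(n)
    if name: cv2.imwrite('pics/%s.png'%name,im[:,:,::-1])
    return im,d,c
def onz(c,uv,z):
    K,R,t=c; uv=np.atleast_2d(np.asarray(uv,float)); ray=(R.T@np.linalg.inv(K)@np.c_[uv,np.ones(len(uv))].T).T
    o=-R.T@t; return o+ray*((z-o[2])/ray[:,2])[:,None]
def cloud(d,c):
    K,R,t=c; v,u=np.mgrid[:480,:640]; p=np.stack([(u-K[0,2])/K[0,0]*d,(v-K[1,2])/K[1,1]*d,d],-1)
    return (p-t)@R
def q(yaw):  # tool down; jaws (tool y) at angle yaw+90deg from world x
    from scipy.spatial.transform import Rotation as Ro
    return (Ro.from_euler('z',yaw)*Ro.from_euler('x',np.pi)).as_quat()
E
python3 - <<'E'
from h import *
s=r.read_state();print(s['eef_pos'],s['eef_rot'],s['time_s'],s['grip_width'],r.tip_extent)
for n in('top','scene'):
    im,d,c=shot(n,n+'0'); P=cloud(d,c); np.savez('%s0.npz'%n,im=im,P=P,d=d)
    print(n,-c[1].T@c[2],c[0][0,0],(d==0).mean())
print(optics.camera_model('wrist'))
E
```

```text
pics
[ 0.18625868 -0.49043918  0.25560461] [ 9.83591261e-01  1.80409511e-01 -3.26502948e-05 -7.99413314e-04] 0.0 0.08539557322154621 0.025
top [ 0.4546487  -0.06469459  1.17835477] 515.231254487723 0.004075520833333333
scene [ 1.10817343 -0.28510038  1.09106607] 502.4532479869394 0.004016927083333333
{'K': array([[409.46602375,   0.        , 322.54008191],
       [  0.        , 409.46602375, 237.54403183],
       [  0.        ,   0.        ,   1.        ]]), 'tool_from_camera': array([[ 5.13889665e-04, -9.60602291e-01, -2.77926205e-01,
         7.16203673e-02],
       [ 9.99999715e-01,  6.47369439e-04, -3.88502579e-04,
        -7.61961046e-04],
       [ 5.53117399e-04, -2.77925926e-01,  9.60602350e-01,
        -1.18032118e-01],
       [ 0.00000000e+00,  0.00000000e+00,  0.00000000e+00,
         1.00000000e+00]])}
```

View pics/top0.png

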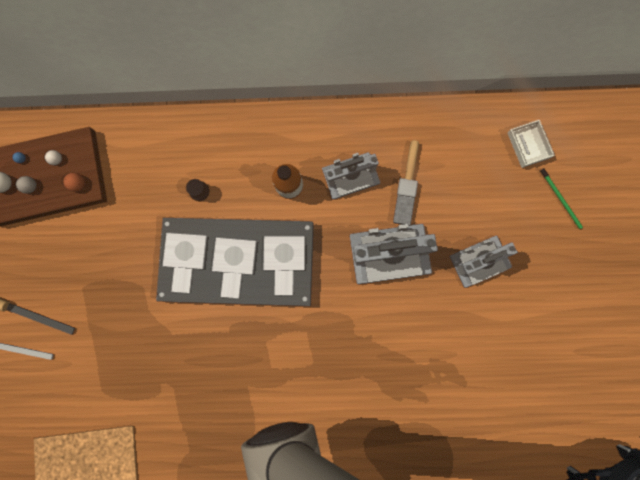

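View pics/scene0.png

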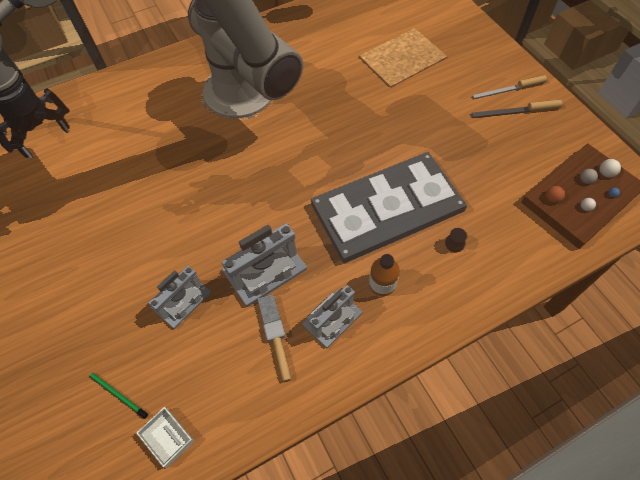

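```bash
python3 - <<'E'
from h import *
c=cam('top'); z=np.load('top0.npz'); im=z['im'];P=z['P']; 
P2=np.load('scene0.npz')['P']
g=im.astype(int); m=((g.min(2)>140)&(np.ptp(g,axis=2)<40)).astype(np.uint8)
m[:215]=0;m[310:]=0;m[:,:150]=0;m[:,330:]=0
cs,_=cv2.findContours(m,0,2)
for k in cs:
    if cv2.contourArea(k)<200: continue
    mk=np.zeros_like(m);cv2.drawContours(mk,[k],-1,1,-1)
    # body = opening with 20 px
    b=cv2.morphologyEx(mk,2,np.ones((25,25),np.uint8))
    v,u=np.nonzero(b);bp=onz(c,np.c_[u,v],.037)
    rr=cv2.minAreaRect((bp[:,:2]*1000).astype(np.float32))
    t=cv2.erode(mk-b*mk,np.ones((3,3)));v,u=np.nonzero(t);tp=onz(c,np.c_[u,v],.0325)
    bc=bp.mean(0)[:2];tc=tp.mean(0)[:2]
    d=bc-tc
    print('mould area',cv2.contourArea(k),'body',rr,'c',bc,'tongue',tc,'yaw',np.degrees(np.arctan2(d[1],d[0])),'len',np.linalg.norm(d), 'dz',np.median(P[b>0][:,2]))
dark=((g.max(2)<95)&(np.ptp(g,axis=2)<20)|(m>0)).astype(np.uint8);dark[:210]=0;dark[315:]=0;dark[:,:150]=0;dark[:,330:]=0
dark=cv2.morphologyEx(dark,2,np.ones((5,5)))
k=max(cv2.findContours(dark,0,2)[0],key=cv2.contourArea)
pp=onz(c,k.reshape(-1,2),.03);R=cv2.minAreaRect((pp[:,:2]*1000).astype(np.float32));print('bench',R);print(cv2.boxPoints(R))
# press
for nm,PP in(('top',P),('scene',P2)):
  for lo,hi in((.112,.128),(.165,.185),(.025,.04),(.01,.02)):
    s=(PP[...,2]>lo)&(PP[...,2]<hi)&(np.abs(PP[...,0]-.48)<.12)&(np.abs(PP[...,1]+.19)<.12)
    q_=PP[s]
    if len(q_)>20: print(nm,lo,len(q_),cv2.minAreaRect((q_[:,:2]*1000).astype(np.float32)),q_[:,2].mean())
cv2.imwrite('pics/crop0.png',cv2.resize(im[200:310,330:530][:,:,::-1],None,fx=4,fy=4,interpolation=2))
E
```

```text
mould area 1702.0 body ((574.339599609375, 168.09852600097656), (85.03079223632812, 74.09264373779297), 88.29033660888672) c [0.5746371  0.16742796] tongue [0.51099977 0.17546265] yaw -7.19594229066117 len 0.06414254774273341 dz 0.03693476422297824
mould area 1711.5 body ((579.8565673828125, 55.99858093261719), (88.2508316040039, 74.06446075439453), 88.27791595458984) c [0.57964358 0.05578552] tongue [0.51438681 0.05735127] yaw -1.3744727074706178 len 0.06527554484097617 dz 0.03677808517013817
mould area 1688.5 body ((590.1351928710938, 278.949462890625), (86.23279571533203, 72.27565002441406), 88.2717056274414) c [0.5903714  0.27845468] tongue [0.52682074 0.2865068 ] yaw -7.221118460040548 len 0.06405875097423044 dz 0.03718389641309853
bench ((565.1763916015625, 164.83935546875), (342.17230224609375, 186.3492431640625), 86.77030181884766)
[[462.51093     -0.72569275]
 [648.56415    -11.224442  ]
 [667.84186    330.40442   ]
 [481.78864    340.90314   ]]
top 0.112 1107 ((573.5117797851562, -183.19049072265625), (36.26704406738281, 170.4607391357422), 6.303529262542725) 0.119939400447
[... 262 characters left out ...]
029645761036449673
top 0.01 455 ((562.01416015625, -184.04481506347656), (92.95478057861328, 169.6951446533203), 6.284092903137207) 0.015322150951945395
scene 0.112 1034 ((576.2455444335938, -184.91748046875), (38.165225982666016, 169.45266723632812), 6.653263568878174) 0.11903938706079821
scene 0.165 254 ((575.8162231445312, -185.07135009765625), (15.973081588745117, 73.49893188476562), 5.870922565460205) 0.1729904300220564
scene 0.025 641 ((576.7731323242188, -184.8094482421875), (46.07883071899414, 165.49026489257812), 0.06192178651690483) 0.0289470028676869
scene 0.01 149 ((564.81298828125, -186.30618286132812), (176.8455352783203, 69.9788589477539), 89.8591079711914) 0.01443781657808327
```

View pics/crop0.png

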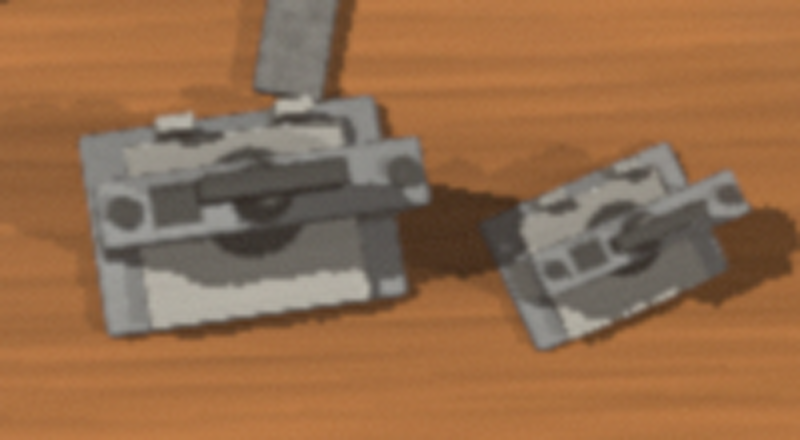

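```bash
python3 - <<'E'
from h import *
P=np.load('top0.npz')['P'];P2=np.load('scene0.npz')['P']
for X in(P,P2):
  s=(X[...,2]>.03)&(X[...,2]<.14)&(X[...,0]>.66)&(X[...,0]<.85)&(np.abs(X[...,1]-.06)<.06);k=X[s];print('bottle',k.min(0),k.max(0))
  s=(X[...,2]>.02)&(X[...,2]<.14)&(X[...,0]>.67)&(X[...,0]<.8)&(np.abs(X[...,1]-.26)<.06);k=X[s];print('loupe',k.min(0),k.max(0))
Q=q(np.pi)
r.reach([.40,0,.15],Q); command_gripper(.05,30)
s=r.read_state();print(s['joint_positions'],s['contact_force'],s['grip_width'])
for w in(.05,.04,.085):
    command_gripper(w); r.move_straight([.40,0,.045],speed=.1)
    hit=r.move_straight([.40,0,.005],speed=.02,max_force=3); s=r.read_state()
    print(w,s['grip_width'],hit,s['eef_pos'][2],s['contact_force'],s['time_s']); r.move_straight([.40,0,.06],speed=.1)
command_gripper(.05)
E
```

```text
bottle [0.70775843 0.01198665 0.0310671 ] [0.77063164 0.074647   0.13554515]
loupe [0.7154767  0.23502909 0.0202716 ] [0.75392524 0.27452309 0.05157782]
bottle [0.71279559 0.00972886 0.03027798] [0.77522545 0.07507143 0.13300466]
loupe [0.67000812 0.23394294 0.02034124] [0.75460155 0.31895548 0.04782626]
[-1.92472741e-01  2.52446594e-01  1.99727172e+00 -4.93701367e-07
  8.91884600e-01 -1.76290050e+00] [0.69809974 0.00427405 1.00068974] 0.0503793983377661
0.05 0.05015422510085852 True 0.021976428089572637 [-0.72649857 -0.47366675  7.10406135] 5.1
0.04 0.039837977662467536 True 0.023499545477156013 [0.43434774 0.08405732 7.25492203] 7.325
0.085 0.08517207238350187 True 0.011982420694851299 [-0.45146098 -0.28195703  5.52586801] 10.1333
```

```bash
cat >> h.py <<'E'
BC=np.array([.5652,.1648]);BY=np.radians(-3.23)
PC=np.array([.5745,-.1838]);PY=np.radians(6.3)
def ax(y): return np.array([np.cos(y),np.sin(y)])
def measure(n,name=None):
    im,d,c=shot(n,name);g=im.astype(int);P=cloud(d,c)
    m=((g.min(2)>125)&(np.ptp(g,axis=2)<45)&(np.abs(P[...,2]-.034)<.012)&(P[...,1]>-.04)&(P[...,1]<.36)&(P[...,0]>.36)&(P[...,0]<.68)).astype(np.uint8)
    m=cv2.morphologyEx(m,cv2.MORPH_CLOSE,np.ones((3,3)))
    out=[]
    for k in cv2.findContours(m,0,2)[0]:
        mk=np.zeros_like(m);cv2.drawContours(mk,[k],-1,1,-1)
        zc=np.median(d[mk>0]);px=c[0][0,0]/zc/1000
        A=cv2.contourArea(k)/px**2
        if A<5000: continue
        s=int(56*px);b=cv2.morphologyEx(mk,2,np.ones((s,s),np.uint8))
        v,u=np.nonzero(b);bp=onz(c,np.c_[u,v],.037)[:,:2]
        t=cv2.erode(mk-b*mk,np.ones((int(4*px)|1,)*2));v,u=np.nonzero(t);tp=onz(c,np.c_[u,v],.0325)[:,:2]
        if len(tp)<10: continue
        rr=cv2.minAreaRect((bp*1000).astype(np.float32)); bc=np.array(rr[0])/1000
        dd=bc-tp.mean(0);yaw=np.arctan2(dd[1],dd[0])
        rel=bc-BC;ov=-(rel@ax(BY))-.095+.0925
        out.append(dict(c=bc,yaw=yaw,ov=ov,size=rr[1],A=A,len=np.linalg.norm(dd),z=np.median(P[b>0][:,2])))
    out.sort(key=lambda o:o['c'][1])
    for o in out: print(n,'c',o['c'].round(4),'yaw %.1f ov %.1fmm len %.1f A %.0f z %.4f'%(np.degrees(o['yaw']),o['ov']*1e3,o['len']*1e3,o['A'],o['z']),np.round(o['size'],0))
    return out
def push(o,over=.042):
    a=ax(o['yaw']);n=over-o['ov'];Q=q(o['yaw']+np.pi);z=.0325+.0225
    s=o['c']+a*(.0375+.011+.008); e=o['c']+a*(.0375+.011-n/np.cos(o['yaw']-BY))
    command_gripper(.05); r.reach([*s,.13],Q); r.move_straight([*s,z],speed=.12)
    r.move_straight([*e,z],speed=.05); f=r.read_state()['contact_force']
    r.move_straight([*(e+a*.006),z],speed=.05); r.move_straight([*(e+a*.006),.13],speed=.2); print('pushed',n,'F',f)
def look(o):
    a=ax(o['yaw']);p=o['c']-a*.09; r.reach([*p,.17],q(o['yaw']+np.pi))
E
python3 - <<'E'
from h import *
r.reach([.35,-.3,.25],q(np.pi))
L=measure('top'); o=L[0]; push(o); o['c']=o['c']-ax(o['yaw'])*(.042-o['ov']); look(o); measure('wrist','w1'); print(r.read_state()['time_s'])
E
```

```text
top c [0.5798 0.0549] yaw -2.1 ov -23.3mm len 65.5 A 8665 z 0.0367 [90. 74.]
top c [0.5755 0.1681] yaw -7.8 ov -12.6mm len 52.6 A 8630 z 0.0370 [85. 76.]
top c [0.5879 0.2774] yaw -15.3 ov -18.8mm len 46.7 A 8662 z 0.0370 [88. 77.]
pushed 0.06529259819472641 F [ 1.86278224  0.31637755 -0.04423902]
wrist c [0.5154 0.059 ] yaw -2.0 ov 41.3mm len 65.0 A 8025 z 0.0374 [91. 75.]
18.4167
```

View pics/w1.png

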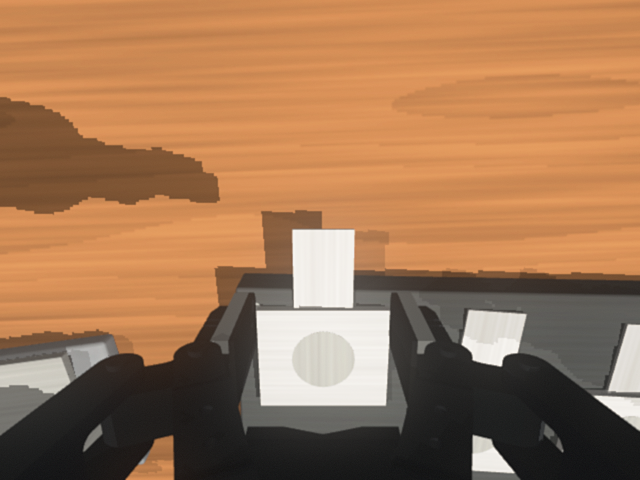

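```bash
cat >> h.py <<'E'
def grab(o):
    a=ax(o['yaw']);p=o['c']-a*.075;Q=q(o['yaw']+np.pi)
    r.move_straight([*p,.13],Q,speed=.2); command_gripper(.055)
    r.move_straight([*p,.052],speed=.1); command_gripper(.03,80)
    print('grip',r.read_state()['grip_width']); f0=r.read_state()['contact_force'][2]
    r.move_straight([*p,.16],speed=.08); s=r.read_state(); print('width',s['grip_width'],'dFz',s['contact_force'][2]-f0,'t',s['time_s'])
def held(name=None):
    """plane of the held plate's body top relative to the TCP"""
    from scipy.spatial.transform import Rotation as Ro
    im,d,c=shot('wrist',name);s=r.read_state();P=(cloud(d,c)-s['eef_pos'])@Ro.from_quat(s['eef_rot']).as_matrix()
    g=im.astype(int);m=(g.min(2)>125)&(np.ptp(g,axis=2)<45)&(P[...,2]>0)&(P[...,2]<.045)&(P[...,0]<-.042)&(P[...,0]>-.125)&(np.abs(P[...,1])<.05)
    X=P[m];A=np.c_[X[:,0],X[:,1],np.ones(len(X))];k=np.linalg.lstsq(A,X[:,2],rcond=None)[0]
    print('held n',len(X),'x',np.percentile(X[:,0],[1,99]).round(4),'y',np.percentile(X[:,1],[1,99]).round(4),'slope x,y deg',np.degrees(k[:2]).round(2),'z at body centre %.4f'%(k@[-.075,0,1]),'resid',np.std(A@k-X[:,2]))
E
python3 - <<'E'
from h import *
o=measure('wrist')[0]; grab(o); held('w2')
E
```

```text
wrist c [0.5156 0.059 ] yaw -2.0 ov 41.0mm len 65.4 A 8079 z 0.0374 [91. 76.]
grip 0.0357258854051478
width 0.035565113504046224 dFz -7.17013404278693 t 21.825
held n 1743 x [-0.0503 -0.0421] y [-0.0239  0.0263] slope x,y deg [-3.08  0.01] z at body centre 0.0191 resid 0.0005111909362095777
```

View pics/w2.png

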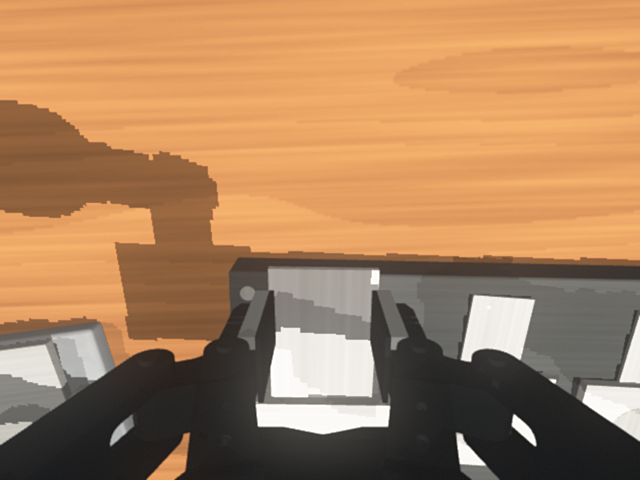

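```bash
cat >> h.py <<'E'
def tongue():
    from scipy.spatial.transform import Rotation as Ro
    im,d,c=shot('wrist');s=r.read_state();P=(cloud(d,c)-s['eef_pos'])@Ro.from_quat(s['eef_rot']).as_matrix()
    m=(P[...,2]>0.005)&(P[...,2]<.04)&(P[...,0]<.025)&(P[...,0]>-.033)&(np.abs(P[...,1])<.015)
    X=P[m];A=np.c_[X[:,0],X[:,1],np.ones(len(X))];k=np.linalg.lstsq(A,X[:,2],rcond=None)[0]
    print('tongue n',len(X),'x',np.percentile(X[:,0],[1,99]).round(4),'slope deg',np.degrees(k[:2]).round(2),'z0 %.4f'%k[2],'resid %.4f'%np.std(A@k-X[:,2]),'Fz',s['contact_force'])
    return k,np.percentile(X[:,0],99)
E
python3 - <<'E'
from h import *
tongue()
E
```

```text
tongue n 9695 x [-0.0324  0.0184] slope deg [-1.61 -0.02] z0 0.0206 resid 0.0006 Fz [ 0.22953969  0.84712334 -1.6656334 ]
```

```bash
cat >> h.py <<'E'
def pw(x,y=0): return PC+ax(PY)*x+np.array([-np.sin(PY),np.cos(PY)])*y
E
python3 - <<'E'
from h import *
Q=q(PY+np.pi); r.reach([*pw(-.215),.18],Q)
im,d,c=shot('wrist','w3');P=cloud(d,c);print(r.read_state()['eef_pos'],pw(-.215))
for lo,hi in((.114,.126),(.165,.182),(.012,.018),(.026,.034)):
    s=(P[...,2]>lo)&(P[...,2]<hi)&(P[...,0]>.44)&(P[...,0]<.68)&(np.abs(P[...,1]+.19)<.11);k=P[s]
    if len(k)>30: print(lo,len(k),cv2.minAreaRect((k[:,:2]*1000).astype(np.float32)),k[:,2].mean())
E
```

```text
[ 0.36115584 -0.20657081  0.17987566] [ 0.36079839 -0.20739288]
```

View pics/w3.png

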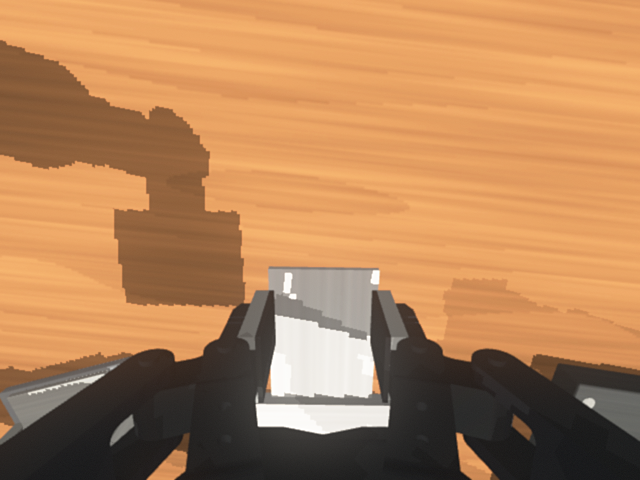

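```bash
cat >> h.py <<'E'
def insert(i,dx=0,dy=0):
    Q=q(PY+np.pi);z=.052+.007*i
    r.reach([*pw(-.215,dy),.18],Q); r.move_straight([*pw(-.215,dy),z+.007],speed=.15)
    h1=r.move_straight([*pw(-.0745+dx,dy),z+.007],speed=.06,max_force=8)
    print('in',h1,r.read_state()['contact_force'])
    if h1: return
    h2=r.move_straight([*pw(-.0745+dx,dy),z+.0005],speed=.02,max_force=10); s=r.read_state(); print('down',h2,s['eef_pos'],[*pw(-.0745+dx,dy),z],s['contact_force'])
def release(i):
    command_gripper(.056,30); z=.052+.007*i
    p=r.read_state()['eef_pos']; r.move_straight([p[0],p[1],.15],speed=.1); print('t',r.read_state()['time_s'])
E
python3 - <<'E'
from h import *
insert(0); shot('scene','s1')
E
```

```text
in False [ 0.51535698  0.02041543 -2.63641755]
down True [ 0.50057916 -0.19216533  0.052971  ] [np.float64(0.5004499088185891), np.float64(-0.19197520617628286), 0.052] [-1.72201284  0.34544567  7.92495231]
```

```bash
python3 - <<'E'
from h import *
release(0); r.reach([.35,0.0,.25],q(np.pi))
for n in('top','scene'):
    im,d,c=shot(n); y0,x0=((205,345) if n=='top' else (215,205))
    cv2.imwrite('pics/%s2.png'%n,cv2.resize(im[y0:y0+100,x0:x0+110][:,:,::-1],None,fx=5.5,fy=5.5,interpolation=2))
a=cv2.imread('pics/top2.png');b=cv2.imread('pics/scene2.png');cv2.imwrite('pics/c2.png',cv2.resize(np.hstack([a,b]),(800,364)))
measure('top')
E
```

```text
t 28.65
top c [0.5754 0.1672] yaw -10.2 ov -12.6mm len 54.7 A 8759 z 0.0370 [87. 76.]
top c [0.5879 0.2774] yaw -15.0 ov -18.8mm len 46.9 A 8677 z 0.0371 [88. 77.]
```

View pics/c2.png

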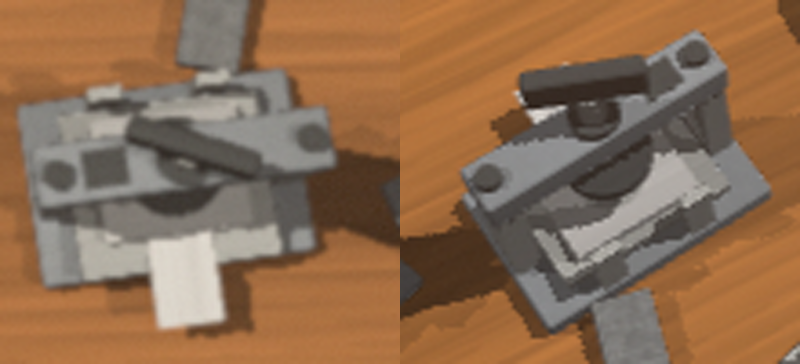

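```bash
python3 - <<'E'
import cv2
a=cv2.imread('pics/s1.png');cv2.imwrite('pics/s1c.png',cv2.resize(a[150:350,130:370],None,fx=3,fy=3,interpolation=2))
E
```

```text
(no output)
```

View pics/s1c.png

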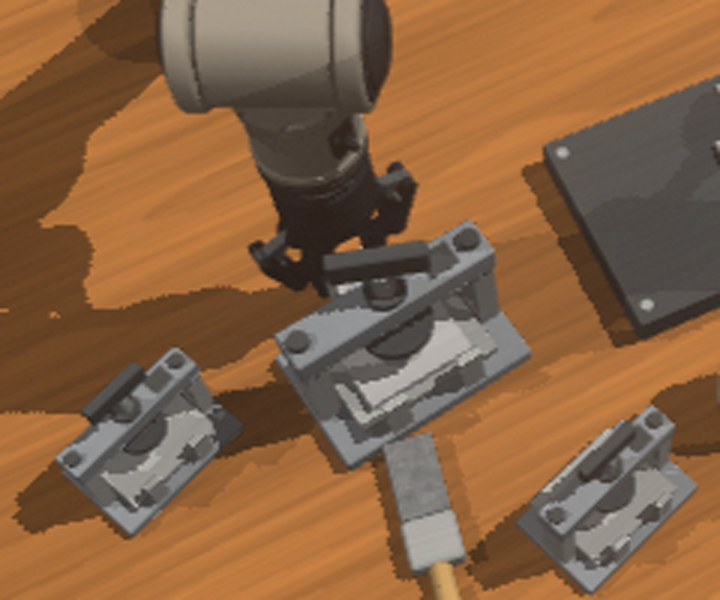

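```bash
cat >> h.py <<'E'
def pressframe(xy):
    d=np.asarray(xy)-PC;R=np.array([[np.cos(PY),np.sin(PY)],[-np.sin(PY),np.cos(PY)]]);return d@R.T
def stack(i):
    """check of the top tongue (level i) and the bar/tab"""
    for n in('top','scene'):
        im,d,c=shot(n);g=im.astype(int);P=cloud(d,c);F=pressframe(P[...,:2].reshape(-1,2)).reshape(480,640,2);z=P[...,2]
        w=(F[...,0]>-.11)&(F[...,0]<-.058)&(np.abs(F[...,1])<.05)&(np.abs(z-.0325-.007*i)<.005)
        if n=='top':
            v,u=np.nonzero(w);X=pressframe(onz(c,np.c_[u,v],.0325+.007*i)[:,:2]);rr=cv2.minAreaRect((X*1000).astype(np.float32))
            ro=[ (a,X[np.abs(X[:,0]-a)<.006][:,1].mean()*1e3) for a in(-.085,-.067)]
            print('tongue tip x %.1f'%(np.percentile(X[:,0],1.5)*1e3),'y',[round(x[1],1) for x in ro],'box',np.round(rr[0],1),np.round(rr[1],1),round(rr[2],1),'z',np.median(z[w]).round(4))
        for nm,lo,hi in(('beam',.117,.123),('bar',.165,.182)):
            k=P[(z>lo)&(z<hi)&(np.abs(F[...,0])<.06)&(np.abs(F[...,1])<.1)];rr=cv2.minAreaRect((k[:,:2]*1000).astype(np.float32));print(n,nm,np.round(rr[0],1),np.round(rr[1],1),round(rr[2],1))
        k=z[(np.abs(F[...,0])<.004)&(np.abs(F[...,1]-.045)<.006)];print(n,'tab z',np.median(k).round(4) if len(k) else None)
E
python3 - <<'E'
from h import *
stack(0)
E
```

```text
tongue tip x -93.2 y [np.float64(1.3), np.float64(0.8)] box [-76.   -3.1] [35.9 82.5] 0.1 z 0.0323
top beam [ 573.5 -183. ] [ 36.  169.8] 6.5
top bar [ 573.7 -183. ] [73.7 14.6] 71.0
top tab z 0.1202
scene beam [ 576.4 -184.9] [ 36.7 169. ] 6.5
scene bar [ 576.1 -184.8] [72.9 16.3] 70.8
scene tab z 0.1182
```

```bash
python3 - <<'E'
from h import *
o=dict(c=np.array([.575,.1675]),yaw=np.radians(-6)); look(o)
L=measure('wrist','w4')
o=min(L,key=lambda o:abs(o['c'][1]-.167))
if 62<o['len']*1e3<68:
    push(o); o['c']=o['c']-ax(o['yaw'])*(.042-o['ov']); look(o); L=measure('wrist','w5')
E
```

```text
wrist c [0.5777 0.1682] yaw -6.9 ov -14.8mm len 65.4 A 8096 z 0.0374 [91. 76.]
pushed 0.05679003811478405 F [ 1.37061581 -0.42726244  0.77341575]
wrist c [0.522  0.1756] yaw -6.8 ov 41.3mm len 65.1 A 8012 z 0.0374 [91. 75.]
```

```bash
python3 - <<'E'
from h import *
o=measure('wrist')[0]; grab(o); k,x=tongue()
insert(1); release(1); r.reach([.35,-.1,.28],q(np.pi)); r.reach([.35,0.05,.25],q(np.pi)); stack(1); measure('top')
E
```

```text
wrist c [0.5222 0.1756] yaw -6.7 ov 41.0mm len 65.4 A 8067 z 0.0374 [91. 76.]
grip 0.03575335188024507
width 0.03566158609589087 dFz -8.464073610639778 t 38.9417
tongue n 9705 x [-0.0325  0.0183] slope deg [-1.71 -0.08] z0 0.0206 resid 0.0006 Fz [ 0.15109933  0.53115931 -0.72001879]
in False [ 0.08938017 -0.28215875 -1.90342084]
down False [ 0.50056347 -0.19209845  0.05973957] [np.float64(0.5004499088185891), np.float64(-0.19197520617628286), 0.059] [-1.45544931 -0.59390189  2.8769844 ]
t 45.75
tongue tip x -93.3 y [np.float64(1.4), np.float64(1.3)] box [-76.    1.6] [40.6 35.6] 89.1 z 0.039
top beam [ 573.6 -183. ] [ 36.  169.9] 6.2
top bar [ 573.4 -183. ] [73.6 14.2] 70.6
top tab z 0.1202
scene beam [ 576.9 -184.9] [ 37.6 169.5] 6.2
scene bar [ 575.5 -184.8] [72.7 17.9] 69.9
scene tab z 0.1156
top c [0.5879 0.2774] yaw -15.1 ov -18.8mm len 47.4 A 8745 z 0.0370 [88. 77.]
```

```bash
python3 - <<'E'
from h import *
o=dict(c=np.array([.589,.278]),yaw=np.radians(-7)); look(o)
o=min(measure('wrist'),key=lambda o:abs(o['c'][1]-.278))
assert 62<o['len']*1e3<68
push(o); o['c']=o['c']-ax(o['yaw'])*(.042-o['ov']); look(o); o=measure('wrist','w6')[-1]
assert .03<o['ov']<.05
grab(o); tongue()
E
```

```text
wrist c [0.592  0.2812] yaw -4.8 ov -22.7mm len 65.0 A 8095 z 0.0374 [91. 76.]
pushed 0.06469402896801754 F [ 1.18241482 -0.14652532  0.45706723]
wrist c [0.5283 0.2857] yaw -4.5 ov 41.1mm len 65.4 A 8067 z 0.0374 [90. 76.]
grip 0.03535641080217514
width 0.035667291005006554 dFz -6.1006541354676695 t 56.75
tongue n 9716 x [-0.0324  0.0183] slope deg [-1.11  0.  ] z0 0.0207 resid 0.0006 Fz [ 0.30959218  0.5544718  -1.15711498]
```

```bash
python3 - <<'E'
from h import *
stack(1)
insert(2); release(2); r.reach([.35,-.1,.28],q(np.pi)); r.reach([.35,0.05,.25],q(np.pi)); stack(2)
for n in('top','scene'):
    im,d,c=shot(n); y0,x0=((205,345) if n=='top' else (215,205))
    cv2.imwrite('pics/%s3.png'%n,cv2.resize(im[y0:y0+100,x0:x0+110][:,:,::-1],None,fx=5.5,fy=5.5,interpolation=2))
a=cv2.imread('pics/top3.png');b=cv2.imread('pics/scene3.png');cv2.imwrite('pics/c3.png',cv2.resize(np.hstack([a,b]),(800,364)))
E
```

```text
tongue tip x -93.1 y [np.float64(1.6), np.float64(1.0)] box [-75.8   1.5] [40.3 35.9] 88.9 z 0.0389
top beam [ 573.5 -182.7] [ 35.9 169.1] 6.4
top bar [ 573.5 -183. ] [73.5 14.5] 71.2
top tab z 0.1197
scene beam [ 576.2 -185.2] [ 37.4 169.2] 6.8
scene bar [ 576.2 -184.8] [72.2 16.5] 70.3
scene tab z 0.1175
in False [ 0.44061261 -0.3482971  -1.24677011]
down False [ 0.50045732 -0.19212824  0.06673772] [np.float64(0.5004499088185891), np.float64(-0.19197520617628286), 0.066] [-0.7734274   0.07269034  3.38684344]
t 63.8917
tongue tip x -103.7 y [np.float64(-0.9), np.float64(-1.8)] box [-83.7 -12.9] [68.6 50.3] 88.3 z 0.0456
top beam [ 573.2 -182.8] [ 35.9 168.7] 6.6
top bar [ 573.6 -183.1] [73.8 14.8] 70.9
top tab z 0.1201
scene beam [ 576.5 -185.4] [ 37.2 168.9] 6.6
scene bar [ 576.1 -184.6] [72.5 17.3] 70.4
scene tab z 0.1127
```

View pics/c3.png

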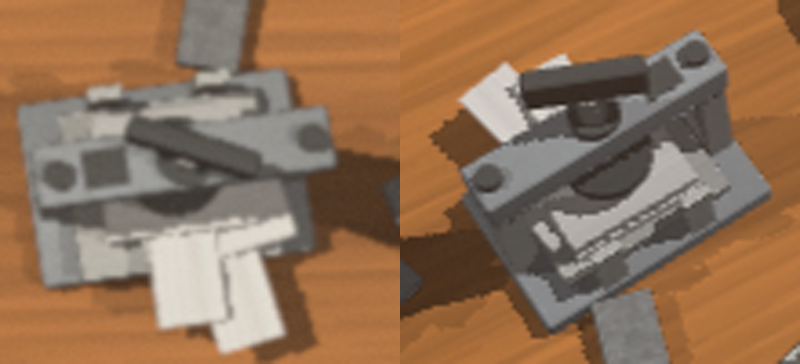

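```bash
python3 - <<'E'
from h import *
im,d,c=shot('top');P=cloud(d,c);F=pressframe(P[...,:2].reshape(-1,2)).reshape(480,640,2)
for x in range(-110,-15,7):
    row=[]
    for y in range(60,-70,-8):
        s=(np.abs(F[...,0]*1e3-x)<3.5)&(np.abs(F[...,1]*1e3-y)<4)
        row.append('%5.1f'%(np.median(P[s][:,2])*1e3) if s.any() else '  -  ')
    print(x,' '.join(row))
print('   ',' '.join('%5d'%y for y in range(60,-70,-8)))
E
```

```text
-110   2.5  -0.3  -2.4  -0.5   1.0   0.0  -0.6  -1.1  -0.7   0.8  38.4  37.8  37.4   0.5  -1.7   0.3  -1.8
-103  -1.0  -1.3  -0.7   0.6  -0.0  -1.2  -0.9   1.3   1.9   1.5  40.0  39.1  38.4  38.6  38.7  -0.9  -0.6
-96   0.2  -1.4  -0.5  -0.6   0.8  -0.9  -0.4  -3.0   2.7  35.8  38.8  37.6  40.2  39.4  40.1  -0.6  -1.4
-89  -0.5   0.3  -0.6   0.8   0.6  33.9  46.7  47.0  46.9  46.9  42.5  40.3  38.5  38.6  38.7  -0.5   1.4
-82  -1.6  -0.7   0.5  -0.2  -0.4  42.4  46.0  46.7  47.1  46.9  41.8  38.8  38.7  38.6  17.6  -0.2   0.5
-75  -0.8  -1.5   0.0   0.6  -0.5  33.2  46.0  44.6  46.6  46.2  41.0  39.2  39.2  39.4  -0.7  -0.9   0.7
-68  -0.8  -2.0  -1.6   1.7   0.1  17.2  45.3  45.7  45.5  45.9  43.1  39.1  38.7  38.6  -1.5   0.6  -1.1
-61  -0.5   1.2   0.8   1.8   2.6  32.9  46.2  45.8  45.5  46.8  39.8  39.8  39.5  38.1  -0.2  -0.6   0.5
-54  27.1  28.6  29.0  29.4  29.3  45.1  47.3  45.1  46.0  46.3  45.3  44.1  42.3  36.6  29.8  27.5  14.0
-47  28.8  29.3  29.9  29.8  28.2  44.4  46.0  47.7  46.1  45.4  45.5  43.3  43.2  41.3  43.6  42.4  41.3
-40  28.5  27.6  30.9  30.8  31.0  45.6  46.2  47.3  47.1  46.3  47.1  44.4  45.5  43.1  45.0  42.7  45.0
-33  27.6  28.8  47.8  50.0  50.2  50.1  49.0  50.8  50.9  48.9  51.3  51.6  49.4  48.2  45.0  43.9  27.8
-26  28.5  29.8  44.6  50.3  50.4  50.5  71.7  73.7  72.0  69.9  51.4  50.9  50.0  49.7  43.6  44.2  18.1
-19  67.4  32.6  51.7  51.7  52.9  73.1  98.8  76.6  88.6 103.6 121.6 118.2  51.7 103.5  44.0  45.9 110.5
       60    52    44    36    28    20    12     4    -4   -12   -20   -28   -36   -44   -52   -60   -68
```

```bash
cat >> h.py <<'E'
def withdraw(p,yaw,i):
    """grip tongue at TCP xy p, level i in the press; lift a little and draw out along press -x"""
    Q=q(yaw+np.pi);z=.052+.007*i
    r.reach([*p,.15],Q);command_gripper(.055,30)
    h=r.move_straight([*p,z],speed=.08,max_force=8);command_gripper(.03,80);print('grip',h,r.read_state()['grip_width'])
    r.move_straight([*p,z+.006],speed=.03);e=p-ax(PY)*.14
    h=r.move_straight([*e,z+.006],speed=.08,max_force=12);s=r.read_state();print('out',h,s['contact_force'],s['grip_width'])
    if not h: r.move_straight([*e,.18],speed=.2)
E
python3 - <<'E'
from h import *
r.reach([*pw(-.15),.25],q(PY+np.pi))
withdraw(pw(-.0745),PY,2); tongue()
b=BC-ax(BY)*(.0445+.075);Q=q(BY+np.pi)
r.reach([*b,.16],Q);r.move_straight([*b,.06],speed=.12);print(r.move_straight([*b,.0525],speed=.02,max_force=8))
release(0); print(r.read_state()['grip_width']); measure('wrist','w7'); 
r.reach([.35,.25,.25],q(np.pi)); stack(1)
im,d,c=shot('top');g=im.astype(int);P=cloud(d,c);F=pressframe(P[...,:2].reshape(-1,2)).reshape(480,640,2)
cv2.imwrite('pics/t4.png',cv2.resize(im[205:305,345:455][:,:,::-1],None,fx=5,fy=5,interpolation=2))
m=((np.abs(P[...,2]-.0395)<.004)&(F[...,0]<-.06)&(F[...,0]>-.13)&(np.abs(F[...,1])<.07)).astype(np.uint8)
k=max(cv2.findContours(m,0,2)[0],key=cv2.contourArea);X=onz(c,k.reshape(-1,2),.0395)[:,:2]
rr=cv2.minAreaRect((X*1000).astype(np.float32));print(rr,pressframe(cv2.boxPoints(rr)/1e3).round(4)*1e3)
E
```

```text
grip False 0.035702175572294784
out False [ 0.72400824  0.22337712 -1.98393945] 0.03543921996044555
tongue n 9701 x [-0.0324  0.018 ] slope deg [-0.96  0.01] z0 0.0200 resid 0.0006 Fz [-0.08104505 -0.66711413 -2.15595403]
False
t 76.425
0.05629558449260628
wrist c [0.5202 0.1667] yaw -4.8 ov 42.5mm len 65.4 A 8102 z 0.0374 [91. 76.]
tongue tip x -108.6 y [np.float64(-24.9), np.float64(-20.6)] box [-84.  -14.2] [71.1 51.7] 89.8 z 0.0388
top beam [ 573.6 -183. ] [ 35.8 169.6] 6.3
top bar [ 573.7 -183.2] [74.  14.7] 71.1
top tab z 0.1192
scene beam [ 576.8 -185.4] [ 37.4 168.5] 6.7
scene bar [ 576.3 -184.7] [72.8 16.5] 70.8
scene tab z 0.0775
((494.185546875, -220.3191375732422), (53.78947067260742, 40.29472732543945), 15.427830696105957) [[-113.6  -11.9]
 [-107.2  -51.6]
 [ -54.1  -43.1]
 [ -60.5   -3.3]]
```

View pics/t4.png

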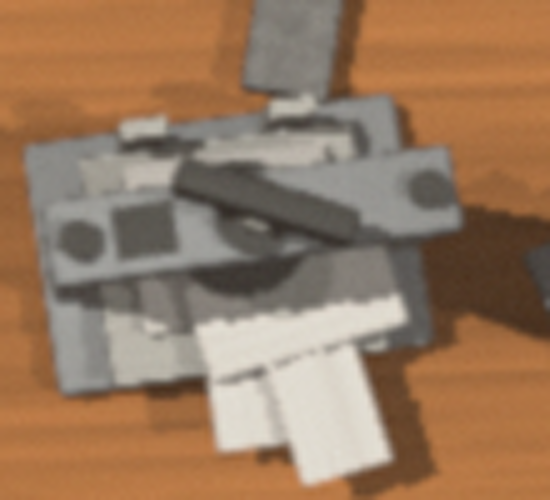

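```bash
python3 - <<'E'
from h import *
import h
y=PY+np.radians(9.1); p=pw(-.0924,-.030)
r.reach([*pw(-.15),.25],q(y+np.pi))
Q=q(y+np.pi);z=.059
r.reach([*p,.15],Q);command_gripper(.055,30)
hh=r.move_straight([*p,z],speed=.08,max_force=8);command_gripper(.03,80);print('grip',hh,r.read_state()['grip_width'])
r.move_straight([*p,z+.006],speed=.03);e=pw(-.215,0)
hh=r.move_straight([*e,z+.006],speed=.08,max_force=12);s=r.read_state();print('out',hh,s['contact_force'],s['grip_width'])
r.move_straight([*e,.18],speed=.2);k,x=tongue(); stack(0)
im,d,c=shot('scene')
cv2.imwrite('pics/s5.png',cv2.resize(im[150:350,130:370][:,:,::-1],None,fx=3,fy=3,interpolation=2))
E
```

```text
grip False 0.035654741908509514
out False [ 0.14679914  0.3391209  -2.25418064] 0.035750096711704815
tongue n 9419 x [-0.0324  0.0169] slope deg [-1.5  -0.04] z0 0.0201 resid 0.0006 Fz [ 0.49849673  0.66837563 -1.94361133]
tongue tip x -93.2 y [np.float64(1.0), np.float64(1.2)] box [-75.9   0.6] [93.7 35.9] 89.6 z 0.0319
top beam [ 573.5 -183. ] [ 36.1 169.9] 6.4
top bar [ 573.4 -183. ] [73.7 15. ] 70.4
top tab z 0.1211
scene beam [ 576.7 -185.5] [ 37.1 168.6] 6.2
scene bar [ 576.  -184.9] [73.  16.3] 71.8
scene tab z 0.1175
```

View pics/s5.png

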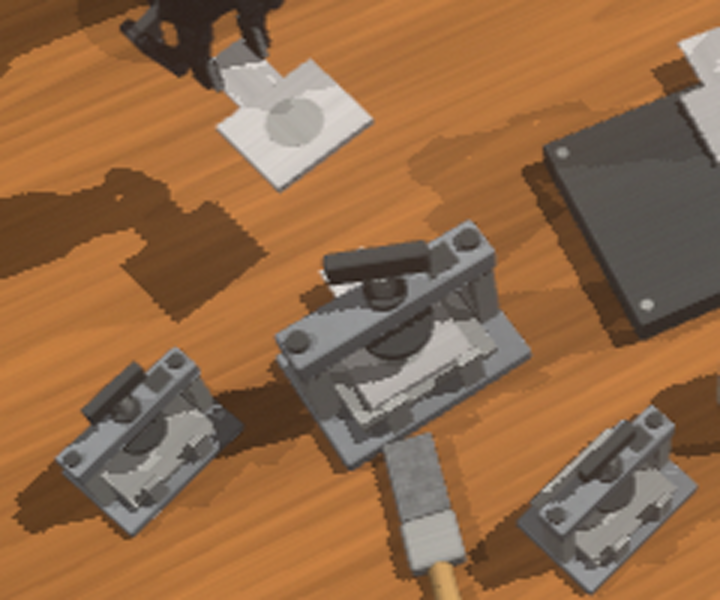

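```bash
python3 - <<'E'
from h import *
insert(1,dx=-.0014); release(1); r.reach([.35,-.1,.28],q(np.pi)); r.reach([.35,0.05,.25],q(np.pi)); stack(1)
o=dict(c=np.array([.5202,.1667]),yaw=np.radians(-4)); look(o); L=measure('wrist'); o=L[0]
if .03<o['ov']<.05 and abs(o['c'][1]-.167)<.01:
    grab(o); tongue(); stack(1)
E
```

```text
in False [ 0.16668121  1.03150204 -2.31829089]
down False [ 0.49917259 -0.19226326  0.059724  ] [np.float64(0.4990583634809519), np.float64(-0.19212883421181032), 0.059] [-0.13485198 -0.42145623  2.75681225]
t 89.8833
tongue tip x -93.7 y [np.float64(1.2), np.float64(1.4)] box [-76.2   1.2] [39.9 36.2] 89.9 z 0.0388
top beam [ 573.5 -182.8] [ 35.8 169.7] 6.5
top bar [ 573.6 -183. ] [73.8 14.4] 70.8
top tab z 0.1201
scene beam [ 576.3 -185.1] [ 36.4 168.1] 6.0
scene bar [ 576.3 -184.7] [72.6 15.3] 70.9
scene tab z 0.1186
wrist c [0.5203 0.1672] yaw -4.4 ov 42.5mm len 65.2 A 8079 z 0.0374 [91. 76.]
grip 0.0357503629936286
width 0.035886099787342744 dFz -5.847560616842203 t 95.625
tongue n 9661 x [-0.0324  0.018 ] slope deg [-1.13  0.  ] z0 0.0206 resid 0.0006 Fz [ 0.45641954 -0.41589263  0.2611195 ]
tongue tip x -93.7 y [np.float64(1.5), np.float64(1.1)] box [-76.3   1.2] [39.9 36. ] 89.9 z 0.0389
top beam [ 573.4 -182.9] [ 36.  169.4] 6.3
top bar [ 573.5 -183. ] [73.8 14.5] 71.3
top tab z 0.1193
scene beam [ 576.7 -185.1] [ 37.1 169.4] 6.6
scene bar [ 575.9 -184.5] [72.6 16.7] 70.2
scene tab z 0.1157
```

```bash
python3 - <<'E'
from h import *
insert(2); release(2); r.reach([.35,-.1,.28],q(np.pi)); r.reach([.35,0.05,.25],q(np.pi)); stack(2)
im,d,c=shot('top');P=cloud(d,c);F=pressframe(P[...,:2].reshape(-1,2)).reshape(480,640,2)
for nm,lo,hi in(('t1',.0365,.0425),):
    s=(P[...,2]>lo)&(P[...,2]<hi)&(F[...,0]<-.062)&(F[...,0]>-.13)&(np.abs(F[...,1])<.07);print(nm,s.sum())
y0,x0=205,345;a=cv2.resize(im[y0:y0+100,x0:x0+110][:,:,::-1],None,fx=3.6,fy=3.6,interpolation=2)
im,_,_=shot('scene');y0,x0=215,205;b=cv2.resize(im[y0:y0+100,x0:x0+110][:,:,::-1],None,fx=3.6,fy=3.6,interpolation=2);cv2.imwrite('pics/c6.png',np.hstack([a,b]))
# IK options for the bar
bar=np.radians(71)
for k in(0,np.pi): 
    for da in(0,-1,-2,-3): print(k,da,r.solve_ik([*PC,.17],q(bar-np.pi/2+np.pi/2*0+k+da)))
E
```

```text
in False [-0.43261004 -0.0691718  -1.2606679 ]
down False [ 0.50058853 -0.19210459  0.06671662] [np.float64(0.5004499088185891), np.float64(-0.19197520617628286), 0.066] [-0.62473225 -0.22453643  3.06251222]
t 102.375
tongue tip x -93.1 y [np.float64(1.7), np.float64(1.1)] box [-76.2   1.3] [35.8 40.4] 0.1 z 0.0458
top beam [ 573.4 -182.6] [ 36.1 169.2] 6.4
top bar [ 573.4 -183. ] [73.8 14.7] 70.4
top tab z 0.1201
scene beam [ 576.7 -185.5] [ 37.4 168.4] 6.7
scene bar [ 575.2 -184.5] [72.8 18.1] 70.9
scene tab z 0.1171
t1 22
0 0 [-4.36641803e-01  5.59044200e-01  1.42047569e+00 -4.44089210e-16
  1.16207276e+00  1.46576708e+00]
0 -1 [-4.36641803e-01  5.59044200e-01  1.42047569e+00 -4.44089210e-16
  1.16207276e+00  2.46576708e+00]
0 -2 [-0.4366418   0.5590442   1.42047569  0.          1.16207276 -2.81741823]
0 -3 [-0.4366418   0.5590442   1.42047569  0.          1.16207276 -1.81741823]
3.141592653589793 0 [-0.4366418   0.5590442   1.42047569  0.          1.16207276 -1.67582557]
3.141592653589793 -1 [-0.4366418   0.5590442   1.42047569  0.          1.16207276 -0.67582557]
3.141592653589793 -2 [-4.36641803e-01  5.59044200e-01  1.42047569e+00 -4.44089210e-16
  1.16207276e+00  3.24174428e-01]
3.141592653589793 -3 [-4.36641803e-01  5.59044200e-01  1.42047569e+00 -4.44089210e-16
  1.16207276e+00  1.32417443e+00]
```

View pics/c6.png

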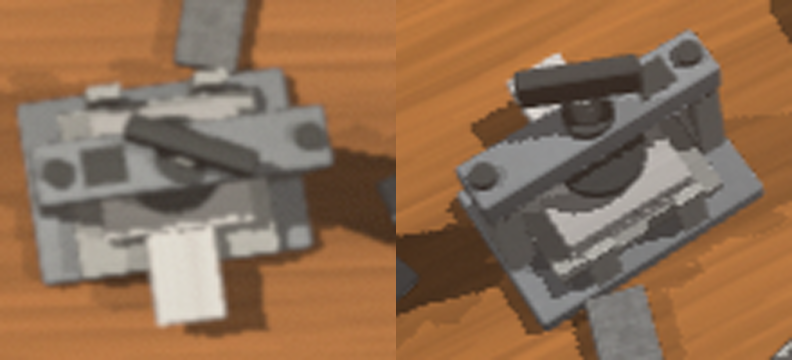

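```bash
python3 - <<'E'
from h import *
yaw=np.radians(70.9);Q=q(yaw)
r.reach([*pw(-.10),.27],Q); command_gripper(.045,30); r.move_straight([*PC,.27],Q,speed=.15); print(r.read_state()['joint_positions'][5])
r.move_straight([*PC,.175],Q,speed=.1,max_force=8); command_gripper(.005,60); s=r.read_state(); print('grip',s['grip_width'],s['contact_force'],s['torque'])
j=np.array(s['joint_positions'])
while j[5]<2.95:
    j[5]=min(j[5]+.5,3.0); r.movej(j); s=r.read_state(); print(round(j[5],2),s['torque'].round(3),s['contact_force'].round(1),s['time_s'])
command_gripper(.045,30); r.move_straight([*PC,.21],speed=.1)
j=np.array(r.read_state()['joint_positions']); j[5]-=np.pi; r.movej(j)
s=r.read_state(); print(s['joint_positions'][5],s['time_s'])
E
```

```text
-0.10349757914787037
grip 0.012851028494981568 [-1.95855929  0.25055657  6.29159715] [ 0.15735553  0.39539305 -0.01390105]
0.4 [ 0.042  0.078 -0.077] [-0.6  0.5  0.9] 108.5333
0.9 [-0.039 -0.02  -0.167] [ 0.1 -0.4  2. ] 109.0833
1.4 [-0.255 -0.091 -0.079] [ 1.3 -2.   1.1] 109.6333
1.9 [-0.435 -0.073 -0.113] [ 0.9 -2.6  0.4] 110.1833
2.4 [-0.665  0.008 -0.127] [ 0.5 -3.2  0.7] 110.7333
2.9 [-0.78   0.118 -0.103] [-0.2 -5.6  1.1] 111.2833
3.0 [-0.691  0.168 -0.116] [-0.4 -5.5  0.7] 111.5333
-0.14129543597215166 115.0833
```

```bash
python3 - <<'E'
from h import *
p=r.read_state()['eef_pos']; r.move_straight([p[0],p[1],.175],speed=.1,max_force=8); command_gripper(.005,60); s=r.read_state(); print('grip',s['grip_width'])
j=np.array(s['joint_positions']);j0=j[5]
for k in range(12):
    j[5]+=.1; r.movej(j); r.hold(.1); s=r.read_state(); print(round(j[5]-j0,2),s['torque'].round(3),s['contact_force'].round(1))
    if abs(s['torque'][2])>.5: break
im,d,c=shot('scene','s7');cv2.imwrite('pics/s7c.png',cv2.resize(im[170:330,160:350][:,:,::-1],None,fx=3.5,fy=3.5,interpolation=2)); print(s['time_s'])
E
```

```text
grip 0.01295876067777734
0.1 [ 0.233 -0.073 -0.151] [-0.4  0.3  1.2]
0.2 [-0.484  0.281 -0.032] [-1.2 -1.7  2.1]
0.3 [ 0.036 -0.078 -0.123] [-0.9 -1.1  2. ]
0.4 [-0.548  0.374  0.065] [-3.7 -4.9  2.7]
0.5 [-0.463  0.238 -0.141] [-0.1 -1.3  1.9]
0.6 [-0.438  0.006  0.043] [-2.3 -4.3  3.4]
0.7 [-0.813  0.451 -0.031] [-1.2 -3.1  3.9]
0.8 [-0.785  0.273  0.035] [-3.6 -5.9  3.5]
0.9 [-0.736 -0.146 -0.113] [-0.5 -4.1  3.5]
1.0 [-0.811  0.032 -0.081] [-0.1 -4.3  3.7]
1.1 [-0.853 -0.069 -0.011] [-0.4 -4.3  4.1]
1.2 [-0.872 -0.044 -0.051] [-2.6 -4.4  4. ]
120.2083
```

View pics/s7c.png

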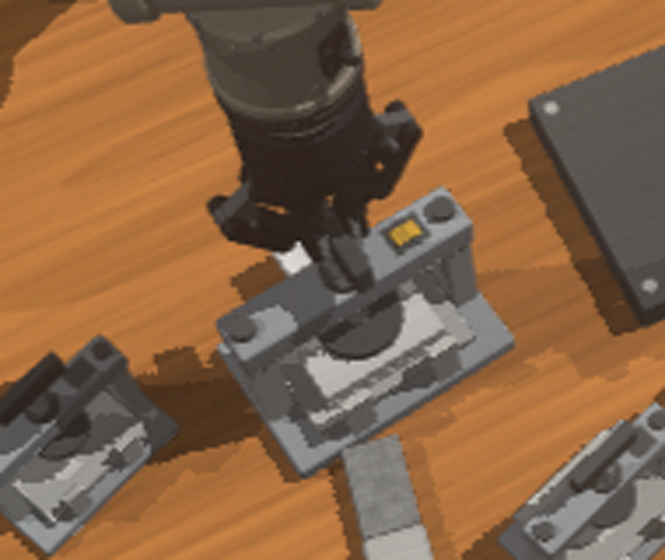

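```bash
cat >> h.py <<'E'
def tabz():
    im,d,c=shot('scene');P=cloud(d,c);hs=cv2.cvtColor(im,cv2.COLOR_RGB2HSV);w=np.zeros(d.shape,bool);w[222:252,262:292]=1
    w&=(hs[...,0]>17)&(hs[...,0]<32)&(hs[...,1]>110)&(P[...,2]>.1)&(P[...,2]<.15)
    F=pressframe(P[...,:2].reshape(-1,2)).reshape(480,640,2);b=(np.abs(P[...,2]-.119)<.004)&(np.abs(F[...,1]-.075)<.008)&(np.abs(F[...,0])<.012)
    return w.sum(),np.percentile(P[w][:,2],75)-np.median(P[b][:,2]) if w.any() else 0
E
python3 - <<'E'
from h import *
print(tabz()); j=np.array(r.read_state()['joint_positions'])
for k in range(13):
    j[5]+=.1; r.movej(j); r.hold(.1); n,h=tabz(); print(round(j[5],2),n,round(h*1e3,1),r.read_state()['torque'].round(2)[2])
    if h>.0135: break
print(r.read_state()['time_s'])
E
```

```text
(np.int64(40), np.float64(0.0024429244854587973))
1.15 44 4.8 0.13
1.25 47 5.1 0.02
1.35 47 7.1 0.08
1.45 51 8.7 0.05
1.55 54 9.6 0.09
1.65 56 9.9 0.01
1.75 51 12.3 -0.05
1.85 45 13.1 -0.1
1.95 37 12.4 -0.03
2.05 34 13.9 0.0
124.3083
```

```bash
python3 - <<'E'
from h import *
command_gripper(.045,30); p=r.read_state()['eef_pos']; r.move_straight([p[0],p[1],.27],speed=.12); r.reach([.35,-.1,.28],q(np.pi)); r.reach([.35,0.05,.25],q(np.pi)); r.hold(1)
print(tabz()); stack(2)
im,d,c=shot('top');y0,x0=205,345;a=cv2.resize(im[y0:y0+100,x0:x0+110][:,:,::-1],None,fx=3.6,fy=3.6,interpolation=2)
im,_,_=shot('scene','s8');y0,x0=215,205;b=cv2.resize(im[y0:y0+100,x0:x0+110][:,:,::-1],None,fx=3.6,fy=3.6,interpolation=2);cv2.imwrite('pics/c9.png',np.hstack([a,b])); print(r.read_state()['time_s'])
E
```

```text
(np.int64(64), np.float64(0.01630922424867018))
tongue tip x -92.9 y [np.float64(0.7), np.float64(1.2)] box [-75.8   1.7] [40.  35.1] 89.1 z 0.043
top beam [ 573.4 -182.9] [ 35.8 169.5] 6.4
top bar [ 573.4 -183. ] [14.  73.7] 37.1
top tab z 0.1369
scene beam [ 576.3 -185.2] [ 37.4 168.2] 7.1
scene bar [ 576.4 -185.5] [15.5 71.6] 37.5
scene tab z 0.133
130.9833
```

View pics/c9.png

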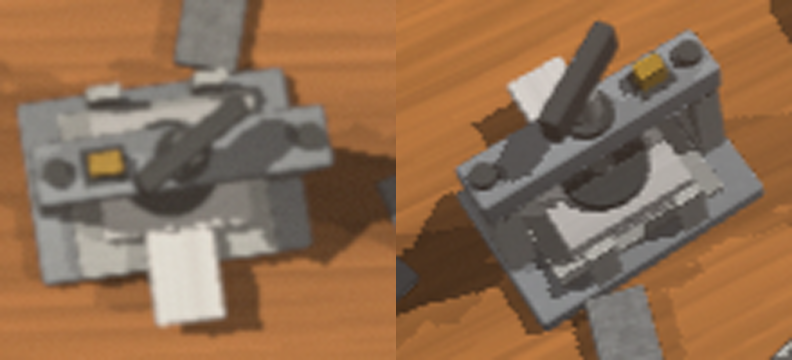

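Both views show the tab standing about 16 mm out. The three plates are aligned in the press and the robot is clear, so I am handing in.

```bash
python3 -c "
from h import *
r.finish_job(); print(r.read_state()['time_s'])"
```

```text
the job is handed in; nothing more can be done
the job is handed in; nothing more can be done
```

I loaded all three mould plates into the largest press, tightened it, and handed the job in at about 131 s. For each plate, I slid it about 41 mm over the bench plate's front edge, lifted it by the tongue and laid it in one stack.

**Last checks**
- **Stack:** the top tongue lay within about 1.5 mm of nominal, in line with the press. No other tongue showed beneath it.
- **Tab:** it stood about 16–17 mm out by the top camera and 13–16 mm by the scene camera, and was still out more than 1 s after I let go.
- **Robot:** it was clear of everything at the end.

**What went wrong or disagreed**
- **Second plate knocked:** the second plate was found turned about 9° and shifted while the third was being loaded. I took the third out and set it back on the bench plate with its tongue overhanging. I then reseated the second and reloaded the third.
- **Handle turned early:** the bar had turned about 0.45 rad clockwise by the time the first plate was on the bed, without my commanding it. I did not find the cause. It lowered the pad by only about 1.6 mm and did no harm.
- **Camera disagreement:** the two fixed cameras disagreed by 2–3 mm on the press position, so I used a point about midway between them.
- **Grip reading:** the gripper read about 35.7 mm on the 40 mm tongues, but the grips held.
- **Bystanders:** I did not measure the bottle, brush or loupe again at the end. No move was planned near them.

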